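Load a board into the spring-pin test fixture and click its lid shut

TASK

Put the green circuit board onto the spring pins of the black test fixture, between the white corner locators, with its white plug socket towards the hinge. Let go of it, swing the lid over, and press the orange tab down until the spring catch clicks, so that the lid stays shut by itself with the board pressed onto the pins. Feel for the click and go gently: more than 20 N on the lid cracks it; leave the servo, tweezers, multimeter and marker pen where they are.

Things in the scene. Friction and masses are not known exactly. Their poses are not given: they have to be found in the camera images.
- fixture: Board test fixture, fixed to the bench: black base with aluminium deck, 153 x 116 mm, deck top 30 mm above the bench. Origin at its underside, below the middle of the nest; x points from the catch (front) to the hinge (back), z up. An aluminium catch bracket stands at its front, 70 to 99 mm ahead of the origin, 49 to 60 mm high as it is set.
- nest (a point): Point 39.2 mm above the bench: where the board's origin lies once the board rests on the eight brass pin tips. Four white corner locators surround the nest, 1.8 mm clear of the board all round, straight to 14.5 mm above the deck, flaring outwards to 19 mm. The middle 45 mm of the board's long sides and the deck beside them stay free for fingers.
- board: Green circuit board, 50 x 72 x 14 mm, about 42 g, lying parts up. Origin: middle of its underside; x across the width, y along the length; white plug socket at the short edge on the -y side. The bare board (50 x 70 x 2 mm, middle at y = +0.75 mm) lies 2.8 mm above the origin on four feet. Hold it by the long edges, closing along x. In the nest its y axis points along the fixture's -x.
- board_socket (a point): Point on the board's top at its white plug socket, 30 mm from the board's origin along its -y.
- lid (a joint): Angle of the lid, rad: 0 = level and shut, 1.57 = upright, up to 1.95 = leaning back; starts open at 1.6 to 1.9. The stiff hinge (0.09 N m) lets it stay where it is left. Latched, it rests between about -0.036 and +0.048, as the catch bracket is set; not latched, the spring pins or the catch hold it at 0.06 or more.
- lid_hinge (a point): Middle of the hinge axis, 66 mm behind the fixture's origin (+x), 43 mm above the bench; the axis runs along the fixture's y. Lid: clear plate in a black frame, 84 mm wide, 6 mm thick, its underside 12 mm and its top 18 mm above the axis when shut, reaching 126 mm forward of it; the orange tab, 44 mm wide, reaches on to 150 mm. Four white posts inside it press on the board.
- lid_tab (a point): Top of the orange tab, 140 mm forward of the hinge axis and 19 mm above it when the lid is at 0: press here. Shut, it lies 57 to 69 mm above the bench, as the catch bracket is set. The press force climbs to 10 to 15 N over the last 8 mm, then falls suddenly, by a third or more, as the catch clicks; 1 mm below its latched height the tab meets hard stops.
- catch (a joint): Sprung steel bolt of the catch, m: 0 = out. The hook under the lid's front edge pushes it back some 4 mm on its way down, then it springs out over the hook. The bracket that carries the bolt and the tab's two rubber stops is set by hand on slotted screws anywhere within about 10 mm of height; no reading gives that setting.
- pins (a joint): How far the bed of eight spring pins is pressed down, m: 0 with the board just lying on it, 0.0015 to 0.009 with the lid latched.
- servo: Black servo motor, 20 x 97 x 44 mm with its lead, loose; a bystander.
- tweezers: Steel tweezers with a black grip, 9 x 122 x 4 mm, loose in front of the fixture; a bystander.
- multimeter: Red and black multimeter, 155 x 80 x 48 mm, lying on the mat to the left of the fixture; a bystander.
- marker_pen: White marker pen with a red cap, 17 x 135 x 16 mm, near the front edge of the bench; a bystander.
There are look-alikes about, which are no part of the job. Several things have the shape of the board; the one meant has the colours described above.

How it is judged:
By the outcome, as a careful person would: the job done as asked, in the order asked, and still so for the second after the job is handed in, with the robot touching nothing.
It also fails if it takes over 72 s, if anything falls off the work surface, if the arm or the gripper's body presses on something with over 40 N, if the wrist force passes 120 N, or if a joint passes its speed limit or range.

ROBOT

A 6-joint arm with a two-finger parallel gripper is mounted at the origin on a cart in front of the work surface, level with it; the furniture and walls round the work are solid. World frame = base frame: x ahead of the robot, y to its left, z up, the work surface at z = 0. Lengths are in m, angles in rad, forces in N, time in s.
With the tool pointing down it reaches from about 0.3 to 0.775 m from the base axis. Payload 14.6 kg.
Tool frame: the origin (TCP) lies at the very end of the fingers, on their centre line; the grasp point (between the pads) lies 19 mm behind it; z points along the fingers, y is the line along which they close (so a half turn about z gives the same grasp; the last joint's range is limited). The gripper opens to 94 mm and grips with 3 to 60 N. Pads are 16 mm wide; open, the fingers measure 119 mm over their backs; the gripper's body (75 mm by 177 mm) begins 78 mm behind the grasp point.
Start: joints at [-1.196, 0.3, 1.521, -0, 1.321, -0.067], TCP at [0.235, -0.497, 0.205] pointing down, gripper open.
Joint ranges: [-3.03, 3.03], [-0.79, 2.21], [0.23, 2.52], [-1.04, 4.18], [0, 3.07], [-2.55, 2.55]. Speed limits (rad/s): [2.22, 2.22, 2.57, 3.14, 3.14, 3.14].

INTERFACE

Orientations are given as [roll, pitch, yaw] about the fixed x, y, z axes, in that order (R = Rz(yaw) Ry(pitch) Rx(roll)).
In Python, from station import ctrl, cams gives the robot as it stands. The module is installed in compiled form; this text tells all that it offers.
- The arm moves only by the tool arm_command, never from a script. Its argument "plan" is a list that holds one entry, the list of rows, each a list of 7 numbers: the shift along the tool's x, y, z in parts of the range, where 1.0 means 800 mm, then the turn, a rotation vector about the tool's x, y, z in normalised numbers (1 is pi/2 rad), then the closure, from -1 (fully open) to 1 (shut). A call has 1 to 12 rows; each row is the pose to reach, as a shift and turn from the pose commanded when the call began, along the tool's axes at that moment; what a row does not reach only later rows make up. A row lasts 1/10 s, in which the tool goes at most 50 mm and 8.59 degrees, less where a joint would pass 70% of its speed; a pose out of reach is approached as far as the arm can. A shift or turn number past 1, either way, is cut back to 1. A call with a gripper value outside its range is refused whole. The fingers move at their own pace and stop on an object; "squeeze" is the grip in N (left out, the last holds). Time passes only in rows, so rows that repeat a pose let the fingers close. It gives the time, the measured TCP pose, the force, the opening and the grip force at its end, in the units of the state.
- ctrl.get_obs(): the state, without advancing time (a new reading comes with each control period).
- cams.camera(name): name is "scene" or "top" or "wrist"; returns (picture, depth): 480x640x3 uint8, blue, green, red; 480x640 float32, m along the optical axis (not along the pixel's ray), 0 where there is no reading.
- cams.camera_info(name): a dict with "fx", "fy", "cx", "cy" (pixels), "world_to_cam" (4x4, takes a point from world to camera coordinates). Camera axes: x right, y down, z forward; pixel columns grow to the right and rows downward; lengths in m; the calibration is good to about 2 mm. The wrist camera is an equidistant fisheye: a pixel r from the principal point sees the ray r / f radians off the axis. A picture is of the moment at which its call begins: read the wrist's pose just before it. camera_info takes no time and is no camera call; for the wrist camera it gives the pose at the moment of the call.
- ctrl.hand_in(): hands the job in; it is judged then, once.
The state is a dict: "time_s": time; "qpos": joint angles; "joint_vel": joint speeds; "tau": joint torques, N m; "ee_pos": TCP position; "eef_rot": TCP orientation; "force": force on the tool from outside, world axes, zero at the start; "moment": the same for the moment, N m; "grip_width": finger opening in m; "grip_force": force on a finger pad.
Only numpy, scipy, OpenCV 4.12 (cv2) and the standard library are available. Lean on these libraries where they do the work, as an engineer would, in place of code of your own. Each camera call takes 0.05 s, during which the arm holds its last target. There are 200 camera calls.

## Working session

There is one attempt and no reset: what is moved stays moved. The work goes in short steps, Python scripts to look and compute and a tool call to move; the robot and the scene stay as the last step left them, time stands still between calls to the robot, and variables do not carry over. Pictures are saved under pics/ and viewed, at most 13 in all, crops included, and the job is handed in when it is done.

Besides the shell and the picture viewer there is one more tool, called as name(argument=value, ...) on one line, values as JSON. arm_command: Moves the arm, as the interface text tells. Its arguments: {"type":"object","properties":{"plan":{"type":"array"},"squeeze":{"type":"number"}},"required":["plan"]}

```bash
mkdir -p pics; cat > h.py <<'E'
import numpy as np, cv2
from station import ctrl, cams
from scipy.spatial.transform import Rotation as R
def snap(n):
    i=cams.camera_info(n); p,d=cams.camera(n); return p,d,i
def pts(d,i):
    v,u=np.mgrid[0:480,0:640]
    P=np.stack([(u-i['cx'])/i['fx']*d,(v-i['cy'])/i['fy']*d,d],-1)
    M=np.linalg.inv(i['world_to_cam']); return P@M[:3,:3].T+M[:3,3]
E
python3 - <<'E'
from h import *
o=ctrl.get_obs(); print(o['ee_pos'],o['eef_rot'],o['grip_width'],o['force'])
for n in ['top','scene']:
    p,d,i=snap(n); cv2.imwrite(f'pics/{n}0.png',p); np.savez(f'{n}0.npz',p=p,d=d,M=i['world_to_cam'],k=[i['fx'],i['fy'],i['cx'],i['cy']])
    print(n,i['fx'],np.linalg.inv(i['world_to_cam']).round(3).tolist())
E
```

```text
[ 0.23503703 -0.49693315  0.20486181] [-3.14035469e+00 -6.00531801e-05  4.41780739e-01] 0.09397760873421179 [ 0.50518426 -0.55984917 -0.32045523]
top 495.73426089885197 [[0.024, -0.997, 0.07, 0.436], [-0.999, -0.027, -0.039, -0.058], [0.041, -0.069, -0.997, 0.937], [0.0, 0.0, 0.0, 1.0]]
scene 574.7427225329162 [[0.774, -0.352, 0.527, -0.111], [-0.633, -0.455, 0.627, -0.835], [0.019, -0.818, -0.574, 0.763], [0.0, 0.0, 0.0, 1.0]]
```

View pics/top0.png

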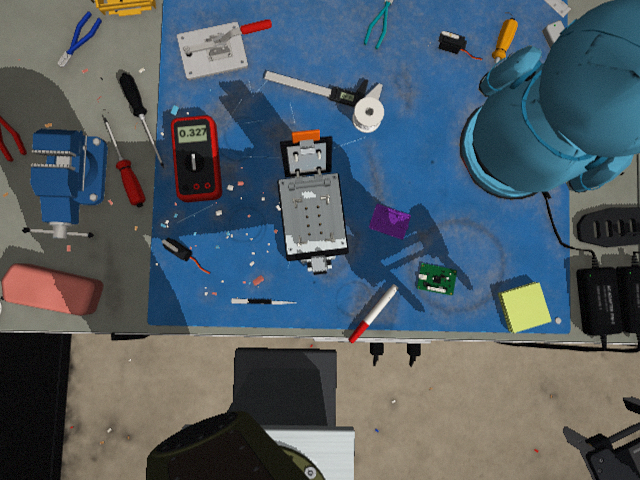

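View pics/scene0.png

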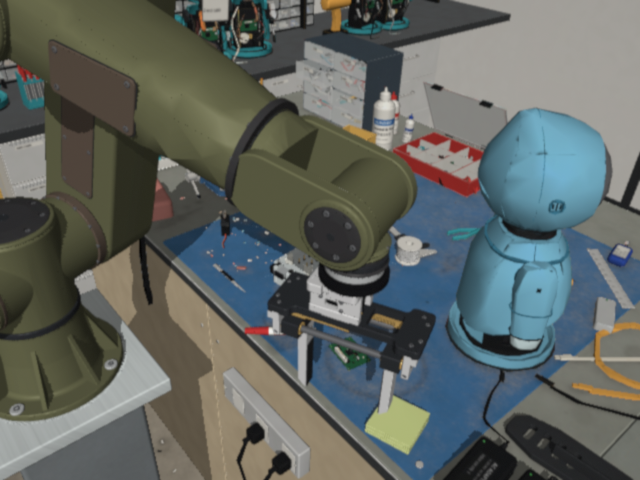

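Top view: green board at (436,278), fixture around (315,215) with catch at (319,265) and the open lid/orange tab at (306,136). Purple look-alike at (391,221). Measuring next.

```bash
python3 - <<'E'
from h import *
z=np.load('top0.npz'); p,d=z['p'],z['d']; k=z['k']; i=dict(fx=k[0],fy=k[1],cx=k[2],cy=k[3],world_to_cam=z['M'])
P=pts(d,i); hsv=cv2.cvtColor(p,cv2.COLOR_BGR2HSV)
def plane(uv,h):
    M=np.linalg.inv(z['M']); r=np.c_[(uv[:,0]-k[2])/k[0],(uv[:,1]-k[3])/k[1],np.ones(len(uv))]@M[:3,:3].T
    return M[:3,3]+r*((h-M[2,3])/r[:,2])[:,None]
# board
g=cv2.inRange(hsv,(40,80,30),(85,255,255)); g[:, :400]=0; g[:,480:]=0; g[:255]=0;g[320:]=0
g=cv2.morphologyEx(g,cv2.MORPH_CLOSE,np.ones((7,7)))
c=max(cv2.findContours(g,0,2)[0],key=cv2.contourArea)[:,0,:].astype(float)
Q=plane(c,0.0048)[:,:2]*1000
print('board',cv2.minAreaRect(Q.astype(np.float32)))
w=cv2.inRange(hsv,(0,0,190),(180,60,255)); w[g==0]=0
v,u=np.where(w); print('white',np.c_[u,v].mean(0), len(u), P[v,u].mean(0).round(4))
# deck
m=(abs(P[...,2]-0.030)<0.004); m[:170]=0;m[270:]=0;m[:,:270]=0;m[:,360:]=0
c=max(cv2.findContours(m.astype(np.uint8),0,2)[0],key=cv2.contourArea)[:,0,:].astype(float)
print('deck',cv2.minAreaRect((plane(c,0.03)[:,:2]*1000).astype(np.float32)))
# orange tab
o=cv2.inRange(hsv,(5,150,150),(20,255,255)); o[:110]=0;o[160:]=0;o[:,:280]=0;o[:,340:]=0
v,u=np.where(o); print('tab px',u.min(),u.max(),v.min(),v.max(),'mean',P[v,u].mean(0),np.percentile(P[v,u],[5,95],axis=0).round(4).tolist())
a=cv2.resize(p[120:280,265:375],None,fx=4.5,fy=3.7*4.5/3.7,interpolation=2); a=cv2.resize(a[:,:],(412,600))
b=cv2.resize(p[250:310,400:475],(388,310),interpolation=2)
im=np.zeros((600,800,3),np.uint8); im[:,:412]=a; im[:310,412:]=b; cv2.imwrite('pics/crop1.png',im)
E
```

```text
board ((432.99371337890625, -307.75732421875), (69.70639038085938, 49.064300537109375), 80.19731140136719)
white [432.87931034 284.53448276] 58 [ 0.4223 -0.2993  0.01  ]
deck ((548.3681640625, -69.28825378417969), (140.14122009277344, 112.31085205078125), 8.405305862426758)
tab px 292 319 130 142 mean [ 0.65103824 -0.05390877  0.18046861] [[0.6474, -0.0731, 0.163], [0.6579, -0.0353, 0.1831]]
```

View pics/crop1.png

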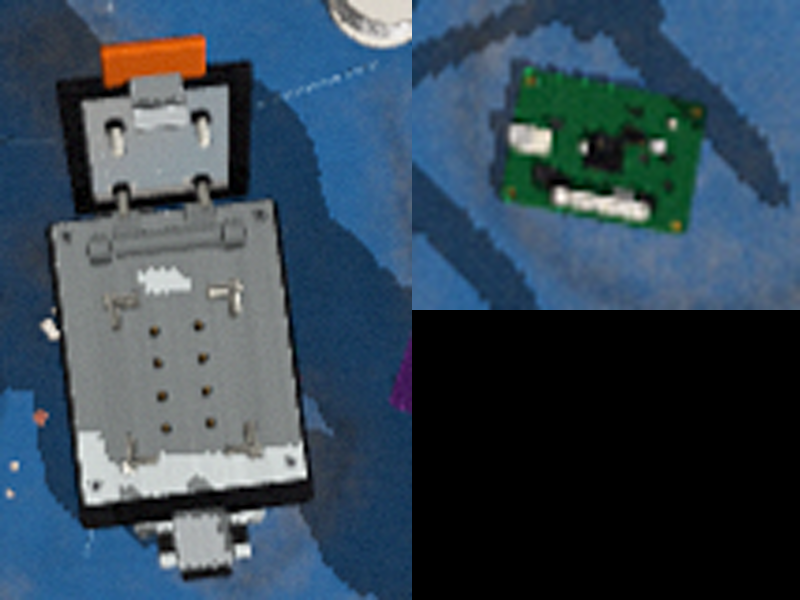

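The crop shows the socket at the board's left (+y) short end, eight pins centred near top pixel (313.6,220.5), and the four locators around them. I'll hover over the nest for a wrist look first.

Careful with the scale: shifts go in shares of 800 mm and turns go in shares of pi/2 rad. That gives: 448 mm is 0.56, -249 mm is -0.3113, 0.295 rad is 0.1878.

arm_command(plan=[[[0.56,-0.3113,0,0,0,0.1878,-1],[0.56,-0.3113,0,0,0,0.1878,-1],[0.56,-0.3113,0,0,0,0.1878,-1],[0.56,-0.3113,0,0,0,0.1878,-1],[0.56,-0.3113,0,0,0,0.1878,-1],[0.56,-0.3113,0,0,0,0.1878,-1],[0.56,-0.3113,0,0,0,0.1878,-1],[0.56,-0.3113,0,0,0,0.1878,-1],[0.56,-0.3113,0,0,0,0.1878,-1],[0.56,-0.3113,0,0,0,0.1878,-1],[0.56,-0.3113,0,0,0,0.1878,-1],[0.56,-0.3113,0,0,0,0.1878,-1]]])

```text
time_s: 1.3
ee_pos: [0.5344, -0.0785, 0.2048]
eef_rot: [-3.141, 0.001, 0.15]
force: [-0.4, -0.7, 0.1]
grip_width: 0.0939
grip_force: 0.0
```

```bash
python3 - <<'E'
from h import *
o=ctrl.get_obs(); print(o['time_s'],o['ee_pos'],o['eef_rot'],o['force'],np.abs(o['joint_vel']).max())
p,d,i=snap('wrist'); cv2.imwrite('pics/w1.png',p); np.savez('w1.npz',p=p,d=d,M=i['world_to_cam'],k=[i['fx'],i['fy'],i['cx'],i['cy']])
print(i)
E
```

```text
1.3 [ 0.53439804 -0.0784846   0.20479194] [-3.14104761e+00  8.75089796e-04  1.50003373e-01] [-0.3617317  -0.7071392   0.05878381] 0.06221029176933907
{'fx': 371.64829954431775, 'fy': 371.64829954431775, 'cx': 321.04714576678424, 'cy': 240.73465551035736, 'world_to_cam': array([[ 0.14848702, -0.98891375, -0.00109123, -0.15772712],
       [-0.95499356, -0.1436802 ,  0.25950589,  0.47054491],
       [-0.25678573, -0.03749114, -0.96574091,  0.52557538],
       [ 0.        ,  0.        ,  0.        ,  1.        ]])}
```

View pics/w1.png

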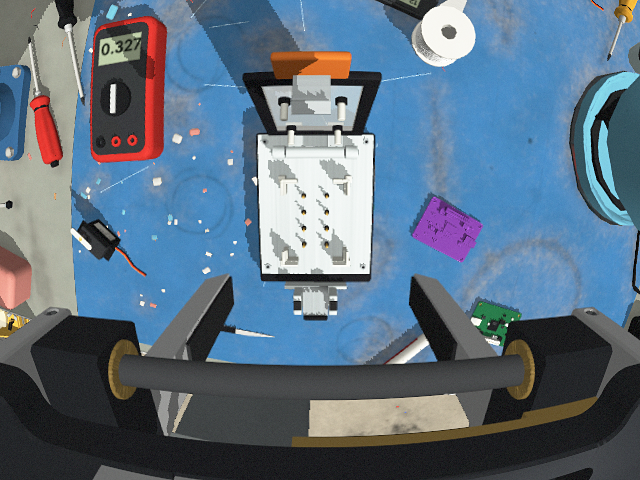

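Wrist view: fixture seen straight on, pins about (303–327, 192–245), locators at (290,185),(345,185),(290,255),(342,255), lid and orange tab at top (311,65).

```bash
cat >> h.py <<'E'
def fray(uv,k,M,h):
    uv=np.atleast_2d(np.asarray(uv,float)); a=(uv-[k[2],k[3]])/k[0]; r=np.linalg.norm(a,axis=1)+1e-12
    c=np.c_[a/r[:,None]*np.sin(r)[:,None],np.cos(r)]; Mi=np.linalg.inv(M); w=c@Mi[:3,:3].T
    return Mi[:3,3]+w*((h-Mi[2,3])/w[:,2])[:,None]
E
python3 - <<'E'
from h import *
z=np.load('w1.npz'); p,d,M,k=[z[s] for s in 'pdMk']
hsv=cv2.cvtColor(p,cv2.COLOR_BGR2HSV)
# pins: brownish, saturated or dark blobs
m=cv2.inRange(hsv,(5,70,0),(35,255,255)); m[:185]=0;m[252:]=0;m[:,:295]=0;m[:,335:]=0
n,l,s,c=cv2.connectedComponentsWithStats(m)
g=c[1:][s[1:,4]>2]; print(g.round(1).tolist())
for h in(.0420,.0392): 
    q=fray(g,k,M,h); print(h,(q[:,:2]*1000).round(1).tolist(),q.mean(0))
# black base outline incl. aluminium deck: bright or black vs blue
b=cv2.inRange(p,(0,0,0),(255,255,255)); blue=cv2.inRange(hsv,(95,80,40),(125,255,255)); f=(blue==0).astype(np.uint8)*255
dk=cv2.inRange(hsv,(0,0,95),(180,40,255)); dk[:130]=0; dk[279:]=0; dk[:,:245]=0; dk[:,385:]=0
dk=cv2.morphologyEx(dk,cv2.MORPH_OPEN,np.ones((3,3)))
c=max(cv2.findContours(dk,0,2)[0],key=cv2.contourArea)[:,0].astype(float)
q=fray(c,k,M,.03)[:,:2]*1000; print('deck',cv2.minAreaRect(q.astype(np.float32)))
cv2.imwrite('pics/w1c.png',cv2.resize(p[40:325,240:390],(316*2//2*1,600),interpolation=2) if 0 else np.hstack([cv2.resize(p[125:290,250:385],(490,599),interpolation=2),cv2.cvtColor(cv2.resize(m[125:290,250:385],(300,599)),cv2.COLOR_GRAY2BGR)]))
E
```

```text
[[303.4, 195.6], [326.5, 195.5], [303.5, 212.2], [326.2, 212.0], [303.4, 228.8], [326.3, 228.8], [303.8, 244.8], [326.1, 244.9]]
0.042 [[557.1, -59.3], [560.3, -80.5], [541.5, -61.5], [544.8, -82.6], [525.6, -63.6], [528.8, -85.2], [510.1, -66.2], [513.1, -87.4]] [ 0.5351646  -0.07328351  0.042     ]
0.0392 [[556.6, -59.2], [559.9, -80.6], [541.0, -61.5], [544.3, -82.7], [524.9, -63.6], [528.2, -85.3], [509.3, -66.1], [512.4, -87.5]] [ 0.53457258 -0.07332117  0.0392    ]
deck ((548.9591064453125, -71.11139678955078), (142.6442108154297, 111.13255310058594), 8.453156471252441)
```

View pics/w1c.png

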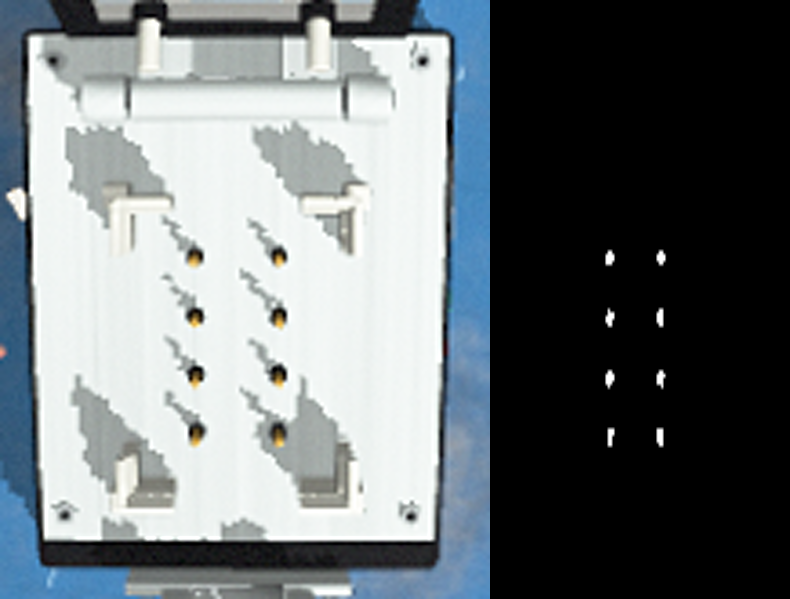

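```bash
python3 - <<'E'
from h import *
for n in ('w1','top0'):
    z=np.load(n+'.npz'); p,d,M,k=[z[s] for s in 'pdMk']
    v,u=np.mgrid[0:480,0:640]; a=np.stack([(u-k[2])/k[0],(v-k[3])/k[1]],-1)
    if n=='w1':
        r=np.linalg.norm(a,axis=-1)+1e-9; a=a/r[...,None]*np.tan(r)[...,None]
    P=np.dstack([a*d[...,None],d]); Mi=np.linalg.inv(M); W=P@Mi[:3,:3].T+Mi[:3,3]
    W=W.reshape(-1,3)[(d>0).ravel()]
    t=np.radians(8.45); L=(W-[.5345,-.0733,0])@np.array([[np.cos(t),-np.sin(t),0],[np.sin(t),np.cos(t),0],[0,0,1]])*1000
    dk=L[(abs(L[:,0])<20)&(abs(L[:,1])<20)]; print(n,'deck z',np.median(dk[:,2]))
    for sx in(1,-1):
        for sy in(1,-1):
            s=L[(L[:,0]*sx>20)&(L[:,0]*sx<52)&(L[:,1]*sy>15)&(L[:,1]*sy<45)]
            for lo,hi in((35,43),(44,53)):
                q=s[(s[:,2]>lo)&(s[:,2]<hi)]
                if len(q): print(sx,sy,lo,len(q),np.percentile(q,[5,95],axis=0).round(1).tolist())
    q=L[(abs(L[:,1])<25)&(L[:,0]>-115)&(L[:,0]<-60)&(L[:,2]>38)]; print('bracket',np.percentile(q,[2,50,98],axis=0).round(1).tolist() if len(q) else '')
    q=L[(abs(L[:,1])<60)&(L[:,0]>55)&(L[:,0]<150)&(L[:,2]>70)]; print('lid',np.polyfit(q[:,2],q[:,0],1),np.percentile(q,[2,50,98],axis=0).round(1).tolist())
E
```

```text
w1 deck z 34.86144815134939
1 1 35 45 [[32.7, 17.5, 39.0], [43.9, 33.1, 42.9]]
1 1 44 154 [[27.0, 17.5, 44.3], [40.3, 31.5, 51.5]]
1 -1 35 53 [[29.9, -33.6, 37.3], [43.7, -16.1, 42.9]]
1 -1 44 154 [[26.8, -31.3, 45.1], [40.7, -17.6, 51.3]]
-1 1 35 48 [[-42.3, 17.4, 35.4], [-27.3, 34.1, 42.5]]
-1 1 44 159 [[-41.0, 17.1, 45.0], [-27.7, 31.0, 51.0]]
-1 -1 35 48 [[-38.6, -33.1, 35.5], [-27.2, -17.9, 42.5]]
-1 -1 44 157 [[-40.8, -31.5, 45.1], [-27.4, -17.4, 51.0]]
bracket [[-97.6, -20.6, 40.6], [-79.1, -0.0, 48.4], [-66.6, 20.7, 57.7]]
lid [ 0.25512358 68.4289475 ] [[83.2, -39.6, 75.2], [106.6, -0.7, 156.3], [123.0, 39.3, 184.3]]
top0 deck z 29.536582765329776
1 1 35 13 [[28.4, 23.1, 35.7], [44.6, 34.7, 42.6]]
1 1 44 33 [[29.8, 21.0, 44.5], [42.6, 33.1, 50.4]]
1 -1 35 17 [[28.1, -31.7, 36.9], [45.0, -18.0, 42.6]]
1 -1 44 32 [[30.1, -28.9, 44.5], [42.9, -16.6, 51.1]]
-1 1 35 12 [[-42.0, 25.8, 37.0], [-27.5, 36.7, 42.8]]
-1 1 44 33 [[-39.5, 20.4, 44.5], [-27.1, 33.2, 50.2]]
-1 -1 35 8 [[-42.0, -30.8, 36.7], [-32.4, -25.4, 42.6]]
-1 -1 44 35 [[-39.6, -29.0, 44.5], [-26.8, -17.2, 51.0]]
bracket [[-96.1, -18.3, 39.6], [-79.9, 2.2, 47.2], [-65.2, 22.6, 56.6]]
lid [ 0.25582272 71.51703228] [[85.2, -37.5, 73.5], [104.2, 2.8, 133.8], [124.4, 42.0, 182.3]]
```

In the tool's units: 212 mm is 0.265, -134 mm is -0.1675, -1.25 rad is -0.7958.

arm_command(plan=[[[-0.1675,0.265,0,0,0,-0.7958,-1],[-0.1675,0.265,0,0,0,-0.7958,-1],[-0.1675,0.265,0,0,0,-0.7958,-1],[-0.1675,0.265,0,0,0,-0.7958,-1],[-0.1675,0.265,0,0,0,-0.7958,-1],[-0.1675,0.265,0,0,0,-0.7958,-1],[-0.1675,0.265,0,0,0,-0.7958,-1],[-0.1675,0.265,0,0,0,-0.7958,-1],[-0.1675,0.265,0,0,0,-0.7958,-1],[-0.1675,0.265,0,0,0,-0.7958,-1],[-0.1675,0.265,0,0,0,-0.7958,-1],[-0.1675,0.265,0,0,0,-0.7958,-1]]])

```text
time_s: 2.55
ee_pos: [0.4317, -0.3101, 0.2055]
eef_rot: [3.142, 0.0, 1.393]
force: [0.5, 0.8, 0.3]
grip_width: 0.094
grip_force: 0.0
```

```bash
cat >> h.py <<'E'
def board(tag,h,lo=0):
    o=ctrl.get_obs(); p,d,i=snap('wrist'); cv2.imwrite(f'pics/{tag}.png',p)
    k=[i['fx'],i['fy'],i['cx'],i['cy']]; hsv=cv2.cvtColor(p,cv2.COLOR_BGR2HSV)
    g=cv2.inRange(hsv,(40,80,30),(85,255,255)); g[:, :200]=0; g[:,440:]=0; g[:lo]=0
    g=cv2.morphologyEx(g,cv2.MORPH_CLOSE,np.ones((5,5)))
    c=max(cv2.findContours(g,0,2)[0],key=cv2.contourArea)[:,0].astype(float)
    print('px',c.min(0),c.max(0)); q=fray(c,k,i['world_to_cam'],h)[:,:2]*1000
    print('board',cv2.minAreaRect(q.astype(np.float32))); print(o['time_s'],o['ee_pos'].round(4),o['eef_rot'].round(4),o['force'].round(2))
    return p,c
E
python3 - <<'E'
from h import *
board('w2',.0048)
E
```

```text
px [298. 182.] [346. 247.]
board ((431.90374755859375, -310.77587890625), (69.76406860351562, 50.00920867919922), 80.45853424072266)
2.55 [ 0.4317 -0.3101  0.2055] [3.1416 0.     1.3933] [0.53 0.83 0.29]
```

View pics/w2.png

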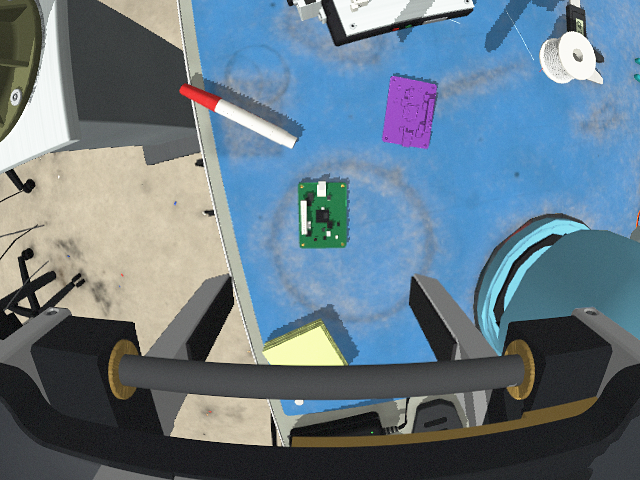

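Board sits at (299–347, 182–247), socket at (321,187) towards tool +x. TCP already sits above it, so I go straight down.

In the tool's units: 203.5 mm is 0.2544, 202 mm is 0.2525, -0.011 rad is -0.007.

arm_command(plan=[[[0,0,0.0625,0,0,-0.007,-1],[0,0,0.125,0,0,-0.007,-1],[0,0,0.1875,0,0,-0.007,-1],[0,0,0.225,0,0,-0.007,-1],[0,0,0.2438,0,0,-0.007,-1],[0,0,0.2525,0,0,-0.007,-1],[0,0,0.2544,0,0,-0.007,-1],[0,0,0.2544,0,0,-0.007,-1],[0,0,0.2544,0,0,-0.007,-0.3],[0,0,0.2544,0,0,-0.007,0],[0,0,0.2544,0,0,-0.007,0.2],[0,0,0.2544,0,0,-0.007,0.4]]], squeeze=10)

```text
time_s: 3.8
ee_pos: [0.4322, -0.3099, 0.0022]
eef_rot: [3.141, 0.0, 1.408]
force: [-0.3, -0.8, 0.9]
grip_width: 0.0655
grip_force: 0.0
```

arm_command(plan=[[[0,0,0,0,0,0,0.6],[0,0,0,0,0,0,1],[0,0,0,0,0,0,1],[0,0,0,0,0,0,1],[0,0,0,0,0,0,1]]], squeeze=10)

```text
time_s: 4.3
ee_pos: [0.4322, -0.3099, 0.002]
eef_rot: [3.142, 0.0, 1.408]
force: [0.2, -0.3, 0.8]
grip_width: 0.0493
grip_force: 10.0
```

arm_command(plan=[[[0,0,-0.0125,0,0,0,1],[0,0,-0.05,0,0,0,1],[0,0,-0.1,0,0,0,1],[0,0,-0.15,0,0,0,1],[0,0,-0.175,0,0,0,1],[0,0,-0.175,0,0,0,1],[0,0,-0.175,0,0,0,1]]])

```text
time_s: 5.0
ee_pos: [0.4319, -0.3097, 0.1418]
eef_rot: [-3.142, -0.0, 1.408]
force: [0.1, 0.5, -0.6]
grip_width: 0.0496
grip_force: 10.0
```

```bash
python3 - <<'E'
from h import *
p,c=board('w3',ctrl.get_obs()['ee_pos'][2]+.0028); cv2.imwrite('pics/w3c.png',cv2.resize(p[200:400,200:440],(720,600),interpolation=2))
print(ctrl.get_obs()['grip_width'])
E
```

```text
px [271. 226.] [371. 351.]
board ((430.74554443359375, -311.36834716796875), (70.93601989746094, 50.598533630371094), 80.56092071533203)
5.0 [ 0.4319 -0.3097  0.1418] [-3.1416 -0.      1.4079] [ 0.07  0.54 -0.6 ]
0.049722551951366274
```

View pics/w3c.png

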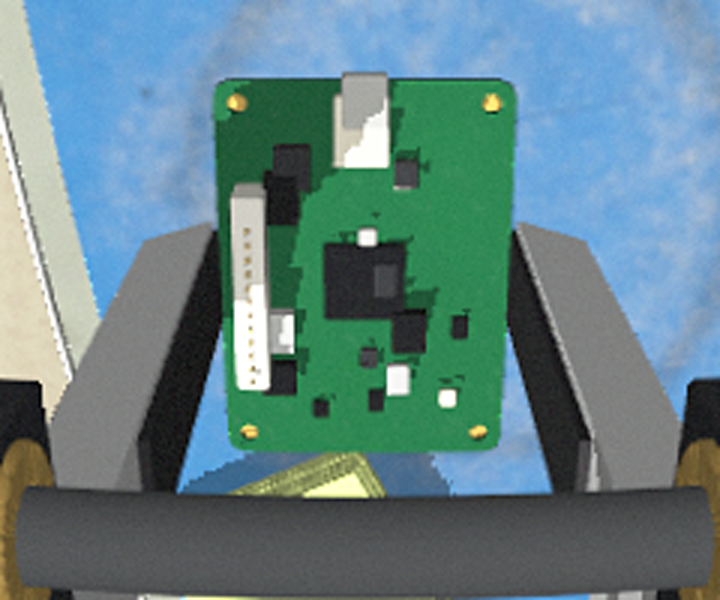

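Board is held level and squared (crop x 217–515, socket at (362,115) on the tool +x side). Moving over the nest.

In the tool's units: 250 mm is 0.3125, 225 mm is 0.2813, 1.26 rad is 0.8021.

arm_command(plan=[[[0.0313,0.0075,0,0,0,0.0828,1],[0.0625,0.015,0,0,0,0.1655,1],[0.0938,0.0238,0,0,0,0.2483,1],[0.125,0.0313,0,0,0,0.331,1],[0.1563,0.0388,0,0,0,0.4138,1],[0.1875,0.0475,0,0,0,0.4966,1],[0.2188,0.055,0,0,0,0.5793,1],[0.25,0.0625,0,0,0,0.6621,1],[0.2813,0.07,0,0,0,0.7448,1],[0.3125,0.0788,0,0,0,0.8021,1],[0.3125,0.0788,0,0,0,0.8021,1],[0.3125,0.0788,0,0,0,0.8021,1]]])

```text
time_s: 6.25
ee_pos: [0.5343, -0.0732, 0.1407]
eef_rot: [-3.141, 0.002, 0.15]
force: [0.4, -0.5, -1.1]
grip_width: 0.0491
grip_force: 10.0
```

In the tool's units: 75 mm is 0.0938, 70 mm is 0.0875.

arm_command(plan=[[[0,0,0.0375,0,0,0,1],[0,0,0.0688,0,0,0,1],[0,0,0.0875,0,0,0,1],[0,0,0.0938,0,0,0,1],[0,0,0.0938,0,0,0,1],[0,0,0.0938,0,0,0,1]]])

```text
time_s: 6.85
ee_pos: [0.5351, -0.0739, 0.0676]
eef_rot: [3.141, -0.001, 0.148]
force: [-0.4, 0.3, -0.2]
grip_width: 0.0493
grip_force: 10.0
```

```bash
python3 - <<'E'
from h import *
p,c=board('w4',ctrl.get_obs()['ee_pos'][2]+.0028); cv2.imwrite('pics/w4c.png',cv2.resize(p[160:400,200:440],(600,600),interpolation=2))
E
```

```text
px [271. 226.] [371. 351.]
board ((533.4799194335938, -75.22770690917969), (71.07496643066406, 50.8651237487793), 8.37060546875)
6.85 [ 0.5351 -0.0739  0.0676] [ 3.1413e+00 -7.0000e-04  1.4780e-01] [-0.42  0.32 -0.25]
```

View pics/w4c.png

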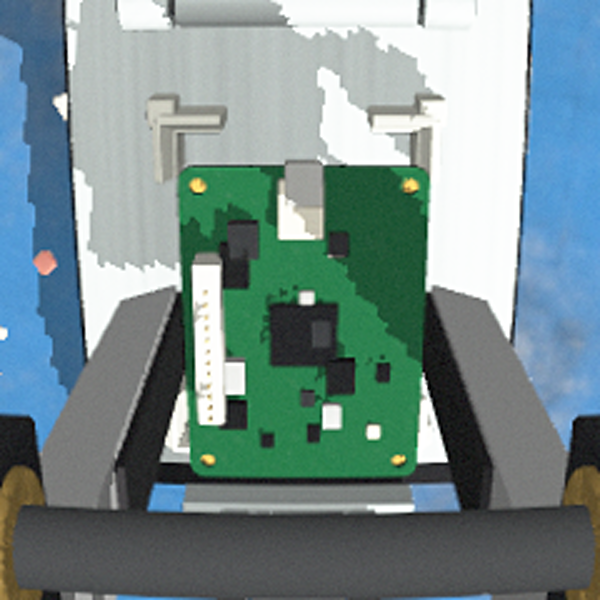

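```bash
cat >> h.py <<'E'
def cloud(d,i):
    v,u=np.mgrid[0:480,0:640]; a=np.stack([(u-i['cx'])/i['fx'],(v-i['cy'])/i['fy']],-1)
    r=np.linalg.norm(a,axis=-1)+1e-9; a=a/r[...,None]*np.tan(r)[...,None]
    M=np.linalg.inv(i['world_to_cam']); return np.dstack([a*d[...,None],d])@M[:3,:3].T+M[:3,3]
E
python3 - <<'E'
from h import *
t=np.radians(8.45); Rm=np.array([[np.cos(t),-np.sin(t),0],[np.sin(t),np.cos(t),0],[0,0,1]])
for j in range(5):
    o=ctrl.get_obs(); p,d,i=snap('wrist'); k=[i['fx'],i['fy'],i['cx'],i['cy']]
    hsv=cv2.cvtColor(p,cv2.COLOR_BGR2HSV); g=cv2.inRange(hsv,(40,80,30),(85,255,255)); g[:,:200]=0; g[:,440:]=0
    g=cv2.morphologyEx(g,cv2.MORPH_CLOSE,np.ones((5,5))); c=max(cv2.findContours(g,0,2)[0],key=cv2.contourArea)[:,0].astype(float)
    W=cloud(d,i); gm=cv2.erode(g,np.ones((5,5)))>0; h=np.percentile(W[gm][:,2],20)
    q=fray(c,k,i['world_to_cam'],h); b=cv2.minAreaRect((q[:,:2]*1000).astype(np.float32))
    bc=np.array([*b[0],0])/1000
    L=(W-bc)@Rm*1000; L=L[(d>0)&(g==0)]
    # TCP in board frame, locators
    T=(o['ee_pos']-bc)@Rm*1000
    s=L[(L[:,0]>20)&(L[:,0]<65)&(abs(L[:,1])<45)&(L[:,2]>45)&(L[:,2]<54)]
    l=s[s[:,1]>10]; r=s[s[:,1]<-10]
    pl=np.percentile(l,[5,95],axis=0).round(1); pr=np.percentile(r,[5,95],axis=0).round(1)
    print('h',round(h,4),b[1],round(b[2],2),'tcp',T[:2].round(1),'L x',pl[:,0],'y',pl[:,1],'R x',pr[:,0],'y',pr[:,1])
E
```

```text
h 0.0712 (70.75636291503906, 50.53865432739258) 8.37 tcp [1.5 1. ] L x [29.  64.6] y [12.8 37.2] R x [30.3 64.5] y [-34.5 -12.4]
h 0.0712 (70.80553436279297, 50.53468704223633) 8.48 tcp [1.5 1.1] L x [29.  64.5] y [13.  37.1] R x [30.3 64.5] y [-34.9 -12.6]
h 0.0711 (71.98507690429688, 50.414283752441406) 8.39 tcp [2.1 1. ] L x [29.5 64.6] y [13.2 36.8] R x [30.9 64.6] y [-34.7 -12.9]
h 0.071 (70.81832885742188, 50.396636962890625) 8.32 tcp [1.6 1. ] L x [29.1 64.6] y [12.8 37. ] R x [30.3 64.6] y [-34.8 -12.8]
h 0.0709 (70.85749816894531, 50.350982666015625) 8.68 tcp [1.5 1. ] L x [29.1 64.6] y [12.8 36.9] R x [30.  64.5] y [-34.8 -12.7]
```

```bash
python3 - <<'E'
from h import *
t=np.radians(8.45); Rm=np.array([[np.cos(t),-np.sin(t),0],[np.sin(t),np.cos(t),0],[0,0,1]])
for j in range(2):
    p,d,i=snap('wrist'); k=[i['fx'],i['fy'],i['cx'],i['cy']]
    hsv=cv2.cvtColor(p,cv2.COLOR_BGR2HSV); g=cv2.inRange(hsv,(40,80,30),(85,255,255)); g[:,:200]=0; g[:,440:]=0
    g=cv2.morphologyEx(g,cv2.MORPH_CLOSE,np.ones((5,5))); c=max(cv2.findContours(g,0,2)[0],key=cv2.contourArea)[:,0].astype(float)
    W=cloud(d,i); q=fray(c,k,i['world_to_cam'],.071); b=cv2.minAreaRect((q[:,:2]*1000).astype(np.float32))
    L=(W-np.array([*b[0],0])/1000)@Rm*1000; L=L[(d>0)&(cv2.dilate(g,np.ones((5,5)))==0)]
    for lo,hi in((44,47),(47,53)):
      s=L[(L[:,0]>15)&(L[:,0]<52)&(abs(L[:,1])<45)&(L[:,2]>lo)&(L[:,2]<hi)]
      for f in(s[s[:,1]>10],s[s[:,1]<-10]): print(lo,len(f),np.percentile(f,[2,10,50,90,98],axis=0)[:,:2].round(1).T.tolist())
    e=L[(abs(L[:,0]-30)<12)&(abs(L[:,2]-30)<6)&(abs(L[:,1])<75)]; print('deck y',np.percentile(e[:,1],[.5,99.5]),np.median(L[(L[:,0]>20)&(L[:,0]<30)&(abs(L[:,1])<15)][:,2]))
E
```

```text
44 102 [[28.8, 30.4, 37.1, 41.5, 43.7], [17.8, 20.1, 28.5, 29.7, 32.5]]
44 82 [[31.4, 33.1, 37.6, 41.4, 42.5], [-31.4, -28.2, -25.6, -16.6, -15.4]]
47 291 [[27.3, 28.9, 38.6, 41.3, 41.8], [18.0, 20.1, 29.8, 32.0, 32.5]]
47 279 [[27.9, 31.0, 38.7, 41.3, 41.8], [-30.4, -29.7, -27.1, -17.8, -15.9]]
deck y [-55.54780211  57.95555025] 199.17706238481523
44 111 [[28.1, 30.8, 37.5, 41.4, 43.5], [18.7, 21.0, 29.2, 30.9, 33.8]]
44 80 [[31.2, 33.0, 37.7, 41.3, 43.2], [-27.9, -26.4, -24.2, -15.6, -14.5]]
47 295 [[27.3, 29.1, 38.5, 41.2, 41.7], [18.8, 21.1, 30.7, 32.9, 33.4]]
47 286 [[27.7, 30.9, 38.6, 41.2, 41.8], [-29.4, -28.9, -26.1, -17.3, -15.1]]
deck y [-54.51698764  58.17691994] 199.08194375830152
```

Locators are centred about 1.3 mm to the fixture's +y of the held board; correcting (tool −y) and descending.

In the tool's units: 19 mm is 0.0238, -1.3 mm is -0.0016.

arm_command(plan=[[[0,-0.0016,0,0,0,0,1],[0,-0.0016,0.0063,0,0,0,1],[0,-0.0016,0.0125,0,0,0,1],[0,-0.0016,0.0175,0,0,0,1],[0,-0.0016,0.0213,0,0,0,1],[0,-0.0016,0.0238,0,0,0,1],[0,-0.0016,0.0238,0,0,0,1]]])

```text
time_s: 7.95
ee_pos: [0.5346, -0.0721, 0.0477]
eef_rot: [-3.141, 0.0, 0.148]
force: [0.4, 0.0, 0.1]
grip_width: 0.0497
grip_force: 10.0
```

In the tool's units: 5.5 mm is 0.0069, 4 mm is 0.005.

arm_command(plan=[[[0,0,0.0025,0,0,0,1],[0,0,0.005,0,0,0,1],[0,0,0.0069,0,0,0,1],[0,0,0.0069,0,0,0,1]]])

```text
time_s: 8.35
ee_pos: [0.5346, -0.0721, 0.0422]
eef_rot: [-3.142, 0.0, 0.148]
force: [0.8, 0.5, -0.1]
grip_width: 0.0497
grip_force: 10.0
```

In the tool's units: 1 mm is 0.0013.

arm_command(plan=[[[0,0,0.0013,0,0,0,1],[0,0,0.0013,0,0,0,1],[0,0,0.0013,0,0,0,-0.1],[0,0,0.0013,0,0,0,-0.2],[0,0,0.0013,0,0,0,-0.3],[0,0,0.0013,0,0,0,-0.4],[0,0,0.0013,0,0,0,-0.4]]])

```text
time_s: 9.05
ee_pos: [0.5347, -0.0721, 0.0415]
eef_rot: [3.142, -0.0, 0.148]
force: [-0.4, -0.1, 0.5]
grip_width: 0.0656
grip_force: 0.0
```

In the tool's units: -163 mm is -0.2038, -130 mm is -0.1625.

arm_command(plan=[[[0,0,-0.025,0,0,0,-0.4],[0,0,-0.0625,0,0,0,-0.4],[0,0,-0.1125,0,0,0,-0.6],[0,0,-0.1625,0,0,0,-0.6],[0,0,-0.2038,0,0,0,-1],[0,0,-0.2038,0,0,0,-1],[0,0,-0.2038,0,0,0,-1]]])

```text
time_s: 9.75
ee_pos: [0.5347, -0.0721, 0.2044]
eef_rot: [3.141, -0.001, 0.148]
force: [0.8, -0.1, -0.1]
grip_width: 0.0934
grip_force: 0.0
```

```bash
python3 - <<'E'
from h import *
p,c=board('w5',.044); cv2.imwrite('pics/w5c.png',cv2.resize(p[40:325,220:410],(400,600),interpolation=2))
p,d,i=snap('wrist'); np.savez('w5.npz',d=d,M=i['world_to_cam'])
W=cloud(d,i); t=np.radians(8.45); Rm=np.array([[np.cos(t),-np.sin(t),0],[np.sin(t),np.cos(t),0],[0,0,1]])
g=cv2.inRange(cv2.cvtColor(p,cv2.COLOR_BGR2HSV),(40,80,30),(85,255,255)); g[:150]=0;g[280:]=0;g[:,:260]=0;g[:,380:]=0
L=(W-[.5345,-.0733,0])@Rm*1000; q=L[g>0]; q=q[(q[:,2]<47)]
print('plane',np.linalg.lstsq(np.c_[q[:,:2],np.ones(len(q))],q[:,2],rcond=None)[0].round(4),q.mean(0))
for s in L[(abs(L[...,0])<52)&(abs(L[...,1])<45)&(L[...,2]>47)&(L[...,2]<53)],: print(np.percentile(s,[1,99],axis=0).round(1))
E
```

```text
px [294. 188.] [347. 259.]
board ((533.488037109375, -73.10039520263672), (68.58199310302734, 49.94693374633789), 8.415480613708496)
9.75 [ 0.5347 -0.0721  0.2044] [ 3.1414e+00 -6.0000e-04  1.4780e-01] [ 0.8  -0.09 -0.13]
plane [1.00000e-04 3.00000e-04 4.51271e+01] [-0.70320492 -2.07595237 45.12651674]
[[-40.8 -31.   47. ]
 [ 40.   31.2  52.9]]
```

View pics/w5c.png

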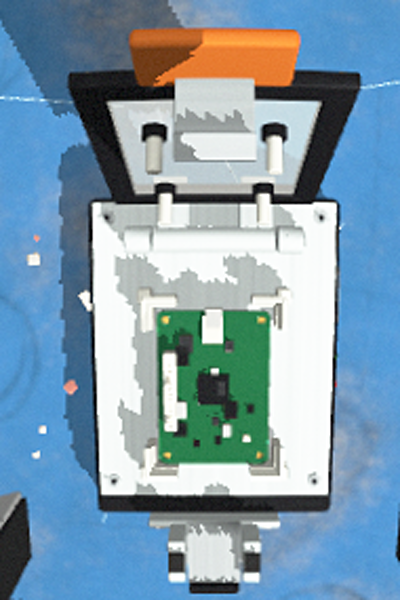

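Board sits level in the nest, between the locators (crop 158–268 × 310–462), socket towards the hinge. Now go behind the lid with closed fingers.

In the tool's units: 155 mm is 0.1938, 130 mm is 0.1625.

arm_command(plan=[[[0,0,-0.0375,0,0,0,0],[0.05,0,-0.05,0,0,0,0.5],[0.1063,0,-0.05,0,0,0,1],[0.1625,0,-0.05,0,0,0,1],[0.1938,0,-0.05,0,0,0,1],[0.1938,0,-0.05,0,0,0,1],[0.1938,0,-0.0125,0,0,0,1],[0.1938,0,0.0313,0,0,0,1],[0.1938,0,0.0488,0,0,0,1],[0.1938,0,0.0488,0,0,0,1]]], squeeze=5)

```text
time_s: 10.85
ee_pos: [0.6867, -0.0493, 0.1631]
eef_rot: [-3.14, 0.004, 0.148]
force: [0.5, -0.5, 0.9]
grip_width: 0.0174
grip_force: 0.0
```

```bash
python3 - <<'E'
import numpy as np
for th,f in((1.57,140),(1.4,140),(1.2,140),(1.0,140),(.8,141),(.6,142),(.4,143),(.3,144),(.2,145),(.15,146)):
    print(th,round(66-f*np.cos(th)+19*np.sin(th)+8-155,1),'dz',round(165-(43+f*np.sin(th)+19*np.cos(th)),1))
E
```

```text
1.57 -62.1 dz -18.0
1.4 -86.1 dz -19.2
1.2 -114.0 dz -15.4
1.0 -140.7 dz -6.1
0.8 -165.6 dz 7.6
0.6 -187.5 dz 26.1
0.4 -205.3 dz 48.8
0.3 -213.0 dz 61.3
0.2 -219.3 dz 74.6
0.15 -222.5 dz 81.4
```

In the tool's units: -86 mm is -0.1075, -74 mm is -0.0925.

arm_command(plan=[[[0,0,-0.01,0,0,0,1],[-0.015,0,-0.01,0,0,0,1],[-0.0275,0,-0.01,0,0,0,1],[-0.04,0,-0.01,0,0,0,1],[-0.0525,0,-0.0113,0,0,0,1],[-0.065,0,-0.015,0,0,0,1],[-0.0775,0,-0.02,0,0,0,1],[-0.0925,0,-0.0225,0,0,0,1],[-0.1075,0,-0.0238,0,0,0,1],[-0.1075,0,-0.0238,0,0,0,1]]])

```text
time_s: 11.85
ee_pos: [0.6026, -0.0622, 0.1867]
eef_rot: [3.141, -0.002, 0.147]
force: [0.4, -0.5, -0.1]
grip_width: 0.0005
grip_force: 0.0
```

```bash
cat > lid.py <<'E'
from h import *
import sys
o=ctrl.get_obs(); print(o['time_s'],o['ee_pos'].round(4),o['force'].round(1))
t=np.radians(8.45); Rm=np.array([[np.cos(t),-np.sin(t),0],[np.sin(t),np.cos(t),0],[0,0,1]])
print('tcp fix',((o['ee_pos']-[.5347,-.0721,0])@Rm*1000).round(1))
for n in('wrist','top'):
    p,d,i=snap(n); W=cloud(d,i) if n=='wrist' else pts(d,i)
    hsv=cv2.cvtColor(p,cv2.COLOR_BGR2HSV); g=(cv2.inRange(hsv,(5,160,110),(20,255,255))>0)&(d>0)
    L=(W-[.5347,-.0721,0])@Rm*1000; g&=(abs(L[...,1])<40)&(L[...,2]>45)&(abs(L[...,0])<140)
    q=L[g]; print(n,len(q),np.percentile(q,[2,50,98],axis=0).round(1).tolist() if len(q) else '')
    if len(sys.argv)>1: cv2.imwrite(f'pics/{sys.argv[1]}_{n}.png',p)
E
python3 lid.py l1
```

```text
11.85 [ 0.6026 -0.0622  0.1867] [ 0.4 -0.5 -0.1]
tcp fix [ 68.7  -0.2 186.7]
wrist 623 [[51.8, -22.5, 172.3], [57.5, -1.2, 187.4], [72.3, 20.2, 216.8]]
top 2 [[43.8, -22.9, 305.7], [44.5, -22.8, 305.8], [45.1, -22.7, 305.9]]
```

In the tool's units: -127 mm is -0.1588, -119 mm is -0.1488.

arm_command(plan=[[[-0.0175,0,0.0013,0,0,0,1],[-0.035,0,0.005,0,0,0,1],[-0.0525,0,0.01,0,0,0,1],[-0.0688,0,0.0163,0,0,0,1],[-0.085,0,0.025,0,0,0,1],[-0.1,0,0.0338,0,0,0,1],[-0.1138,0,0.045,0,0,0,1],[-0.1263,0,0.0563,0,0,0,1],[-0.1388,0,0.0713,0,0,0,1],[-0.1488,0,0.085,0,0,0,1],[-0.1588,0,0.1,0,0,0,1],[-0.1588,0,0.1,0,0,0,1]]])

```text
time_s: 13.15
ee_pos: [0.4768, -0.0806, 0.1037]
eef_rot: [-3.141, 0.002, 0.148]
force: [-0.4, 0.1, 0.0]
grip_width: 0.0007
grip_force: 0.0
```

```bash
python3 lid.py l2
```

```text
13.15 [ 0.4768 -0.0806  0.1037] [-0.4  0.1  0. ]
tcp fix [-5.860e+01  1.000e-01  1.037e+02]
wrist 1495 [[-73.7, -22.3, 92.3], [-56.7, -1.4, 94.9], [-51.5, 20.0, 131.4]]
top 0
```

View pics/l2_wrist.png

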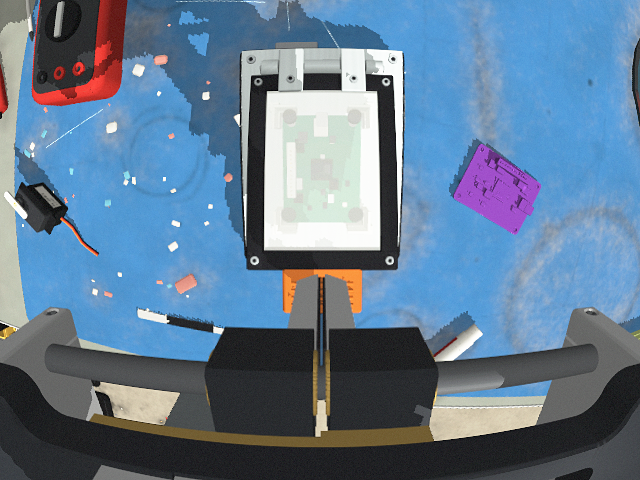

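Lid is nearly down, fingers over the orange tab at (322,290), board visible through it in place. Continue slowly.

In the tool's units: 29 mm is 0.0363, 27 mm is 0.0338.

arm_command(plan=[[[-0.005,0,0.0088,0,0,0,1],[-0.01,0,0.0175,0,0,0,1],[-0.0138,0,0.025,0,0,0,1],[-0.0163,0,0.03,0,0,0,1],[-0.0175,0,0.0338,0,0,0,1],[-0.0188,0,0.0363,0,0,0,1],[-0.0188,0,0.0363,0,0,0,1]]])

```text
time_s: 13.95
ee_pos: [0.4624, -0.0828, 0.0753]
eef_rot: [-3.142, 0.0, 0.148]
force: [0.1, 0.1, -0.3]
grip_width: 0.0005
grip_force: 0.0
```

In the tool's units: 2 mm is 0.0025, 1 mm is 0.0013.

arm_command(plan=[[[0,0,0.0013,0,0,0,1],[0,0,0.0025,0,0,0,1],[0,0,0.0025,0,0,0,1]]])

```text
time_s: 14.25
ee_pos: [0.4625, -0.0829, 0.0734]
eef_rot: [3.142, 0.0, 0.148]
force: [0.0, -0.7, -0.4]
grip_width: 0.0005
grip_force: 0.1
```

In the tool's units: 2 mm is 0.0025, 1 mm is 0.0013.

arm_command(plan=[[[0,0,0.0013,0,0,0,1],[0,0,0.0025,0,0,0,1],[0,0,0.0025,0,0,0,1]]])

```text
time_s: 14.55
ee_pos: [0.4624, -0.0829, 0.0713]
eef_rot: [-3.142, 0.0, 0.148]
force: [-0.0, -1.1, 0.7]
grip_width: 0.0003
grip_force: 0.1
```

In the tool's units: 1.5 mm is 0.0019, 0.7 mm is 0.0009.

arm_command(plan=[[[0,0,0.0009,0,0,0,1],[0,0,0.0019,0,0,0,1],[0,0,0.0019,0,0,0,1]]])

```text
time_s: 14.85
ee_pos: [0.4624, -0.0829, 0.07]
eef_rot: [-3.142, 0.0, 0.148]
force: [-2.7, -0.5, 3.4]
grip_width: 0.0003
grip_force: 1.7
```

In the tool's units: 1 mm is 0.0013, 0.5 mm is 0.0006.

arm_command(plan=[[[0,0,0.0006,0,0,0,1],[0,0,0.0013,0,0,0,1],[0,0,0.0013,0,0,0,1]]])

```text
time_s: 15.15
ee_pos: [0.4623, -0.0829, 0.0691]
eef_rot: [-3.142, 0.0, 0.148]
force: [-3.6, -0.0, 6.4]
grip_width: 0.0002
grip_force: 3.0
```

In the tool's units: 1 mm is 0.0013, 0.5 mm is 0.0006.

arm_command(plan=[[[0,0,0.0006,0,0,0,1],[0,0,0.0013,0,0,0,1],[0,0,0.0013,0,0,0,1]]])

```text
time_s: 15.45
ee_pos: [0.4622, -0.0829, 0.0681]
eef_rot: [-3.142, 0.001, 0.148]
force: [-5.4, -0.9, 7.3]
grip_width: 0.0005
grip_force: 3.5
```

In the tool's units: -0.8 mm is -0.001, -0.6 mm is -0.0008.

arm_command(plan=[[[-0.0008,0,0.0003,0,0,0,1],[-0.001,0,0.0006,0,0,0,1],[-0.001,0,0.0006,0,0,0,1]]])

```text
time_s: 15.75
ee_pos: [0.462, -0.083, 0.0679]
eef_rot: [3.141, -0.001, 0.148]
force: [-1.8, 0.7, 6.6]
grip_width: 0.0004
grip_force: 3.6
```

In the tool's units: 0.7 mm is 0.0009, 0.4 mm is 0.0005.

arm_command(plan=[[[-0.0003,0,0.0005,0,0,0,1],[-0.0004,0,0.0009,0,0,0,1],[-0.0004,0,0.0009,0,0,0,1]]])

```text
time_s: 16.05
ee_pos: [0.4619, -0.083, 0.0673]
eef_rot: [3.141, -0.001, 0.148]
force: [-0.6, 1.8, 6.9]
grip_width: 0.0007
grip_force: 3.7
```

In the tool's units: 1 mm is 0.0013, 0.5 mm is 0.0006.

arm_command(plan=[[[-0.0003,0,0.0006,0,0,0,1],[-0.0004,0,0.0013,0,0,0,1],[-0.0004,0,0.0013,0,0,0,1]]])

```text
time_s: 16.35
ee_pos: [0.4617, -0.0831, 0.0663]
eef_rot: [3.141, -0.002, 0.148]
force: [-1.1, 1.0, 7.0]
grip_width: 0.0007
grip_force: 3.9
```

arm_command(plan=[[[-0.0003,0,0.0005,0,0,0,1],[-0.0003,0,0.0009,0,0,0,1],[-0.0003,0,0.0009,0,0,0,1]]])

```text
time_s: 16.65
ee_pos: [0.4616, -0.0831, 0.0657]
eef_rot: [3.141, -0.002, 0.148]
force: [0.3, 1.8, 9.0]
grip_width: 0.0005
grip_force: 4.2
```

In the tool's units: 0.7 mm is 0.0009, 0.4 mm is 0.0005.

arm_command(plan=[[[-0.0001,0,0.0005,0,0,0,1],[-0.0003,0,0.0009,0,0,0,1],[-0.0003,0,0.0009,0,0,0,1]]])

```text
time_s: 16.95
ee_pos: [0.4616, -0.0831, 0.0652]
eef_rot: [3.141, -0.002, 0.148]
force: [0.1, 1.6, 9.7]
grip_width: 0.0006
grip_force: 4.6
```

In the tool's units: 0.5 mm is 0.0006, 0.3 mm is 0.0004.

arm_command(plan=[[[-0.0001,0,0.0004,0,0,0,1],[-0.0001,0,0.0006,0,0,0,1],[-0.0001,0,0.0006,0,0,0,1]]])

```text
time_s: 17.25
ee_pos: [0.4615, -0.0831, 0.0647]
eef_rot: [3.141, -0.002, 0.148]
force: [0.6, 1.7, 9.3]
grip_width: 0.0005
grip_force: 4.7
```

arm_command(plan=[[[-0.0001,0,0.0004,0,0,0,1],[-0.0001,0,0.0006,0,0,0,1],[-0.0001,0,0.0006,0,0,0,1]]])

```text
time_s: 17.55
ee_pos: [0.4614, -0.0831, 0.0642]
eef_rot: [3.141, -0.002, 0.148]
force: [0.8, 2.0, 10.3]
grip_width: 0.0003
grip_force: 4.9
```

arm_command(plan=[[[-0.0001,0,0.0004,0,0,0,1],[-0.0001,0,0.0006,0,0,0,1],[-0.0001,0,0.0006,0,0,0,1]]])

```text
time_s: 17.85
ee_pos: [0.4613, -0.0831, 0.0637]
eef_rot: [3.141, -0.002, 0.148]
force: [0.0, 1.6, 9.4]
grip_width: 0.0002
grip_force: 4.8
```

arm_command(plan=[[[-0.0001,0,0.0004,0,0,0,1],[-0.0001,0,0.0006,0,0,0,1],[-0.0001,0,0.0006,0,0,0,1]]])

```text
time_s: 18.15
ee_pos: [0.4605, -0.0832, 0.0623]
eef_rot: [3.141, -0.0, 0.148]
force: [0.1, 0.1, 0.8]
grip_width: 0.0006
grip_force: 0.7
```

In the tool's units: 0.5 mm is 0.0006, 0.3 mm is 0.0004.

arm_command(plan=[[[-0.0001,0,0.0004,0,0,0,1],[-0.0001,0,0.0006,0,0,0,1],[-0.0001,0,0.0006,0,0,0,1]]])

```text
time_s: 18.45
ee_pos: [0.4604, -0.0832, 0.0621]
eef_rot: [3.141, -0.001, 0.148]
force: [0.1, 1.0, 6.2]
grip_width: 0.0007
grip_force: 3.2
```

The force fell from 9.4 to 0.8 N: that was the click. Lift off gently and check.

In the tool's units: -140 mm is -0.175, -110 mm is -0.1375.

arm_command(plan=[[[0,0,-0.0013,0,0,0,1],[0,0,-0.0038,0,0,0,1],[0,0,-0.0125,0,0,0,1],[0,0,-0.0375,0,0,0,1],[0,0,-0.0875,0,0,0,1],[0,0,-0.1375,0,0,0,1],[0,0,-0.175,0,0,0,1],[0,0,-0.175,0,0,0,1],[0,0,-0.175,0,0,0,1]]])

```text
time_s: 19.35
ee_pos: [0.4601, -0.0832, 0.2021]
eef_rot: [3.141, -0.001, 0.148]
force: [0.3, 1.2, -0.9]
grip_width: 0.0009
grip_force: 0.0
```

```bash
python3 lid.py l3; python3 - <<'E'
from h import *
p=cv2.imread('pics/l3_wrist.png'); cv2.imwrite('pics/l3c.png',cv2.resize(p[20:320,200:440],(480,600)))
E
```

```text
19.35 [ 0.4601 -0.0832  0.2021] [ 0.3  1.2 -0.9]
tcp fix [-75.4  -0.  202.1]
wrist 1312 [[-83.3, -21.9, 62.8], [-71.2, -0.9, 64.5], [-59.9, 19.3, 66.5]]
top 0
```

View pics/l3c.png

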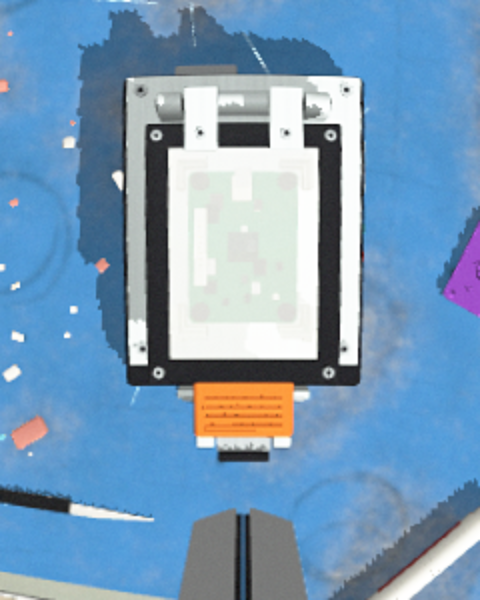

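The lid is shut with nothing touching it: tab at (245,412), about 63–64 mm high, well below the ~70 mm at which it first met resistance. The board shows through it in place.

```bash
python3 -c "
from station import ctrl
print(ctrl.hand_in())"
```

```text
the job is handed in; nothing more can be done
None
```

The green board is on the pins with its socket towards the hinge, and the lid is latched. I felt the click at about 10 N (force readings peaked at 10.3 N), the lid stayed shut after I let go, and the job was handed in at about 19.5 s.

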